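# Seat a spindle housing in a keyed fixture and clamp it

### The arm

A 6-joint arm with a two-finger parallel gripper is mounted at the origin on the work surface. World frame = base frame: x ahead of the robot, y to its left, z up, the work surface at z = 0. Lengths are in m, angles in rad, forces in N, time in s.
With the tool pointing down it reaches from about 0.3 to 0.775 m from the base axis. Payload 14.6 kg.
Tool frame: the origin (TCP) lies at the very end of the fingers, on their centre line; the grasp point (between the pads) lies 19 mm behind it; z points along the fingers, y is the line along which they close (so a half turn about z gives the same grasp; the last joint's range is limited). The gripper opens to 94 mm and grips with 3 to 60 N. Pads are 16 mm wide; open, the fingers measure 119 mm over their backs; the gripper's body (75 mm by 177 mm) begins 78 mm behind the grasp point.
Start: joints at [1.097, 0.3, 1.521, -0, 1.321, -0.067], TCP at [0.218, 0.505, 0.205] pointing down, gripper open.
Joint ranges: [-3.03, 3.03], [-0.79, 2.21], [0.23, 2.52], [-1.04, 4.18], [0, 3.07], [-2.55, 2.55]. Speed limits (rad/s): [2.22, 2.22, 2.57, 3.14, 3.14, 3.14].

### API

Orientations are given as [roll, pitch, yaw] about the fixed x, y, z axes, in that order (R = Rz(yaw) Ry(pitch) Rx(roll)).
In Python, from station import status, vision, order, silhouettes gives the robot as it stands. The module is installed in compiled form; this text tells all that it offers.
- The arm moves only by the shell command python3 -m pendant 'ROWS' [FORCE]. ROWS is JSON, one flat list of numbers, 7 for each row, row after row: the shift along the tool's x, y, z in units of 500 mm (1.0 is 500 mm), then the turn, a rotation vector about the tool's x, y, z in units of 90 degrees (1.0 is 90 degrees), then the opening, from -1 (shut) to 1 (fully open). A call has 1 to 12 rows; each row is the pose to reach, as a shift and turn from the pose commanded when the call began, along the tool's axes at that moment; what a row does not reach only later rows make up. A row lasts 1/10 s, in which the tool goes at most 50 mm and 8.59 degrees, less where a joint would pass 70% of its speed; a pose out of reach is approached as far as the arm can. A call with a number of a shift or a turn outside -1 to 1 is refused whole. A call with a gripper value outside its range is refused whole. The fingers move at their own pace and stop on an object; FORCE is the grip in N (left out, the last holds). Time passes only in rows, so rows that repeat a pose let the fingers close. It gives the time, the measured TCP pose, the force, the opening and the grip force at its end, in the units of the state.
- status.get_obs(): the state, without advancing time (a new reading comes with each control period).
- vision.camera(name): name is "side" or "top" or "wrist"; returns a dict with "pixels" (400x640x3 uint8, red, green, blue), "K" (3x3 intrinsics, pixels), "R" (3x3) and "t" (3): a world point X has camera coordinates R X + t. Camera axes: x right, y down, z forward; pixel columns grow to the right and rows downward; lengths in m; the calibration is good to about 2 mm. A picture is of the moment at which its call begins. There is no depth.
- order.hand_in(): hands the job in; it is judged then, once.
Trained networks look in a picture, given as the dict that the camera call returned (one of the last four; its "shot" number tells which), for a name from the list of things; names that differ only in an ending like _2 or _b are one class to them, and where a whole thing is asked for, a point or a joint stands for the part that bears it (a point fixed in the world has none). Each returns a list of dicts, best first, with "score" (0 to 1); they miss things now and then, are a little off and sometimes report something else, mostly with a low value. They report only what shows in the picture. A call takes as long as a camera call.
- silhouettes(target, picture): "region" (400x640 bool, what is visible of it) and "extent" ([left, top, right, bottom] in pixels, round what is visible of it).
The state is a dict: "time_s": time; "qpos": joint angles; "joint_vel": joint speeds; "tau": joint torques, N m; "ee_pos": TCP position; "eef_rot": TCP orientation; "force": force on the tool from outside, world axes, zero at the start; "moment": the same for the moment, N m; "grip_width": finger opening in m; "grip_force": force on a finger pad.
Only numpy, scipy, OpenCV 4.12 (cv2) and the standard library are available. Lean on these libraries where they do the work, as an engineer would, in place of code of your own. Each camera call takes 0.05 s, during which the arm holds its last target. There are 200 camera calls.

### The job

Put the aluminium spindle housing upright into the round pocket of the clamping fixture and turn it by feel until its grooved foot drops over the cross key, so that it sits fully down on the pocket floor. Only then swing the hinged clamp over and down until its pad rests on the housing, and let go. Be gentle: never load the housing against the fixture with more than 35 N, do not bring the clamp down on a housing that still stands proud, and leave the other things on the bench where they are.

Things in the scene. Friction and masses are not known exactly. Their poses are not given: they have to be found in the camera images.
- housing: Spindle housing, tallest of three round parts: aluminium, 0.16 kg, 52 mm high. Foot 0-6 mm: four lugs within a 40 mm circle, parted by two crossing grooves 11 mm wide, 6 deep, along its x and y (fits the key every quarter turn); collar 6-24 mm, diameter 44, chamfered below; neck 24-52 mm, diameter 40, flat top: grip the neck. Origin: centre of underside; z up.
- nest: Clamping fixture fixed to the bench. Base 110 (x) x 160 (y) x 12 mm. Round pocket: inner diameter 47 mm, outer 62, rim 36 mm above the bench, plus a 5 mm funnel lip opening to 57 mm. Two cheeks (26 mm along y, 40 mm apart over outer faces, top 92 mm above the bench) hold the clamp hinge 75 mm to +y of the pocket. Origin: on the bench under the pocket's centre; z up, y towards the hinge.
- nest_seat (a point): Centre of the pocket floor, 20 mm above the bench; fixture's axes. On the floor a fixed cross key: two bars 36 x 7 mm, 5 high, its angle different each time and not reported. Misaligned by more than about 3 to 7 degrees, the housing stands 5 mm proud on the key. Fully down, its underside is at this point and its top 72 mm above the bench.
- clamp (a joint): Angle of the hinged clamp: 0 is closed (arm level, against its own stop, sprung pad on a fully seated housing), positive is open; it starts thrown back at 2.1 to 2.4, past upright (1.57), leaning away from the pocket. The stiff hinge stays where it is left; 1 to 3 N at the handle moves it. No latch.
- clamp_hinge (a point): Centre of the hinge pin, which lies along the fixture's x: 75 mm to +y of the pocket's axis and 81 mm above the bench. Fixture's axes.
- clamp_handle (a point): Middle of the clamp's handle: round crossbar, 13 mm diameter, 90 mm long, parallel to the hinge pin and 125 mm from it, x along the bar. The arm (18 mm wide, 10 thick; sprung rubber pad below, 75 mm from the hinge, gives 3 mm) joins its middle: 35 mm of bar is free on each side. Closed, it is 50 mm to -y of the pocket's axis, 81 mm above the bench.
- sleeve: Bystander: plain aluminium tube, 48 mm in diameter, 30 mm high, with a 30 mm bore, standing on the bench; leave it alone. Origin: centre of its underside.
- pulley: Bystander: black plastic grooved pulley, 52 mm in diameter, 40 mm high with its hub; leave it alone. Origin: centre of its underside.
- reel: Bystander: steel-grey wire reel, 60 mm in diameter, 51 mm high; leave it alone. Origin: centre of its underside.
- screwdriver: Bystander: screwdriver, 180 mm long, lying on the bench; leave it alone. x runs from handle to tip.
- meter: Bystander: orange handheld multimeter, 90 x 170 x 44 mm, lying flat; leave it alone. Origin: centre of its underside.

How it is judged:
On the way:
1. the housing sits fully down in the pocket while the clamp is still open (clamp over 1.0 rad) (z of housing in the frame of nest_seat between -0.002 and 0.0018 m and horizontal distance between housing and nest_seat below 0.004 m and angle between housing's own z axis and vertical below 0.06 rad and value of joint clamp above 1 rad), for 0.2 s.
At the end, for the whole second after the job is handed in: The housing stands upright in the pocket, its underside within 1.8 mm of the pocket's floor and within 4 mm of its centre, at rest; the clamp is closed on it (under 0.03 rad) and at rest (z of housing in the frame of nest_seat between -0.002 and 0.0018 m and horizontal distance between housing and nest_seat below 0.004 m and angle between housing's own z axis and vertical below 0.06 rad and value of joint clamp below 0.03 rad and velocity of joint clamp below 0.02 rad/s and linear speed of housing below 0.01 m/s); the robot touches nothing.
It fails at once if the housing is loaded against the fixture (pocket, key or clamp) with more than 35 N (contact force between housing and nest above 35 N).
It fails at once if the clamp is brought down (below 0.5 rad) while the housing is not fully down in the pocket (value of joint clamp below 0.5 rad and not (z of housing in the frame of nest_seat between -0.002 and 0.0018 m and horizontal distance between housing and nest_seat below 0.004 m and angle between housing's own z axis and vertical below 0.06 rad)).
It fails at once if another loose thing on the bench is moved by more than 30 mm (distance of any of sleeve, pulley, reel, screwdriver, meter from where it was at the start of the episode above 0.03 m).
It also fails if it takes over 72 s, if anything falls off the work surface, if the arm or the gripper's body presses on something with over 40 N, if the wrist force passes 120 N, or if a joint passes its speed limit or range.

## Working session

There is one attempt and no reset: what is moved stays moved. The work goes in short steps, Python scripts to look and compute and a shell command to move; the robot and the scene stay as the last step left them, time stands still between calls to the robot, and variables do not carry over. Pictures are saved under pics/ and viewed, at most 10 in all, crops included, and the job is handed in when it is done.

```bash
mkdir -p pics
cat > h.py <<'E'
import numpy as np, cv2
from station import status, vision, order, silhouettes
def save(p,n): cv2.imwrite('pics/'+n, cv2.cvtColor(p['pixels'],cv2.COLOR_RGB2BGR))
def proj(p,X):
    c=p['R']@np.asarray(X,float)+np.asarray(p['t']).ravel(); u=p['K']@c; return u[:2]/u[2]
def ray(p,uv):
    R=np.array(p['R']);t=np.array(p['t']).ravel()
    d=R.T@np.linalg.solve(p['K'],[uv[0],uv[1],1.]); return -R.T@t, d/np.linalg.norm(d)
def atz(p,uv,z):
    o,d=ray(p,uv); return o+d*(z-o[2])/d[2]
def tri(*pu):
    A=np.zeros((3,3));b=np.zeros(3)
    for p,uv in pu:
        o,d=ray(p,uv);M=np.eye(3)-np.outer(d,d);A+=M;b+=M@o
    return np.linalg.solve(A,b)
E
python3 - <<'E'
from h import *
o=status.get_obs(); print(o)
ps={n:vision.camera(n) for n in('side','top','wrist')}
for n,p in ps.items():
    save(p,n+'0.png'); print(n,p['shot'],'cam at',(-np.array(p['R']).T@np.array(p['t']).ravel()).round(3))
    for k in ['housing','nest','clamp','clamp_handle','sleeve','pulley','reel','screwdriver','meter']:
        for s in silhouettes(k,p)[:2]:
            ys,xs=np.nonzero(s['region']); print(n,k,round(s['score'],2),[round(float(e)) for e in s['extent']],len(xs))
a=np.hstack([cv2.imread('pics/side0.png')]);
E
```

```text
{'time_s': 0.0, 'qpos': array([ 1.09737133e+00,  3.00473363e-01,  1.52156655e+00, -6.05009527e-06,
        1.32072127e+00, -6.66132929e-02]), 'joint_vel': array([ 0.0002594 , -0.0008232 , -0.00083038,  0.0007985 , -0.00071563,
       -0.00076357]), 'tau': array([ 1.12009740e-03, -5.31801260e+01, -3.52730262e+01,  7.08900648e-02,
        2.44285783e-02, -1.34037778e-04]), 'ee_pos': array([0.2175165 , 0.50487365, 0.20489124]), 'eef_rot': array([-3.14042633e+00, -7.19347656e-05,  2.73478241e+00]), 'force': array([0.18298955, 0.1572232 , 0.81765177]), 'moment': array([0.01049103, 0.06009918, 0.02206509]), 'grip_force': 0.0, 'grip_width': 0.09390774699309014}
side 1 cam at [ 0.422 -0.89   0.856]
side housing 0.79 [306, 300, 322, 327] 403
side housing 0.26 [272, 143, 319, 241] 1957
side nest 0.78 [271, 143, 322, 238] 2026
side clamp 0.87 [272, 145, 303, 188] 364
side clamp_handle 0.87 [270, 142, 300, 186] 366
side clamp_handle 0.41 [270, 259, 290, 282] 358
side sleeve 0.72 [271, 146, 320, 243] 1911
side sleeve 0.58 [333, 264, 354, 286] 349
side pulley 0.72 [270, 261, 291, 283] 344
side reel 0.52 [232, 150, 249, 164] 145
side reel 0.45 [270, 146, 301, 190] 359
side screwdriver 0.59 [346, 229, 404, 241] 304
side meter 0.96 [347, 159, 389, 203] 1159
top 2 cam at [0.49  0.049 0.964]
top housing 0.2 [251, 209, 352, 258] 3041
top nest 0.94 [249, 210, 352, 260] 3206
top clamp 0.84 [250, 214, 301, 257] 622
top clamp_handle 0.62 [249, 217, 302, 261] 579
top sleeve 0.53 [408, 188, 429, 208] 252
top sleeve 0.41 [234, 114, 303, 163] 2359
top pulley 0.84 [391, 250, 410, 273] 336
top reel 0.62 [181, 285, 200, 308] 200
top screwdriver 0.71 [360, 122, 373, 166] 325
top meter 0.64 [234, 116, 304, 161] 2353
wrist 3 cam at [0.154 0.533 0.383]
wrist reel 0.58 [250, 289, 296, 305] 523
```

Run:
```python
import cv2,numpy as np
a=cv2.imread('pics/side0.png')[110:350,210:430]; b=cv2.imread('pics/top0.png')[100:320,170:450]
cv2.imwrite('pics/c1.png',cv2.resize(a,None,fx=2.5,fy=2.5,interpolation=cv2.INTER_CUBIC))
cv2.imwrite('pics/c2.png',cv2.resize(b,None,fx=2.7,fy=2.7,interpolation=cv2.INTER_CUBIC))
```

```text
(no output)
```

View pics/c1.png

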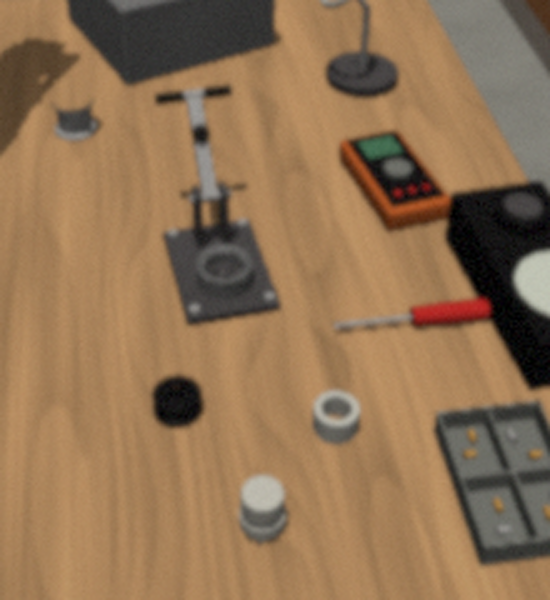

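View pics/c2.png

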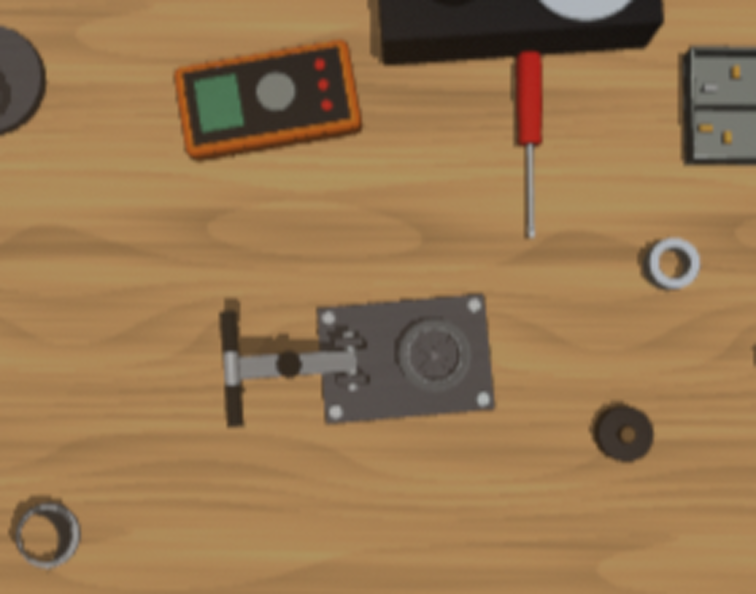

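The side crop shows the housing at about side px (315,314), with the pulley, sleeve and fixture (clamp thrown back) above it. In the top crop the pocket is at about top px (331,230), the clamp handle at (256,236) and the key is only faintly visible. The housing must lie to the right of that crop.

Run:
```python
from h import *
s=vision.camera('side');t=vision.camera('top'); print(t['K'][0][0],s['K'][0][0])
for n,uv in(('foot',(263,524)),('top',(263,490))):
    print(n,[atz(s,(210+uv[0]/2.5,110+uv[1]/2.5),z).round(3) for z in(0,.006,.052)])
H=atz(s,(210+263/2.5,110+490/2.5),.052); print('H in top px',proj(t,H))
def T(u,v): return (170+u/2.7,100+v/2.7)
def S(u,v): return (210+u/2.5,110+v/2.5)
print('pocket rim top @.041',atz(t,T(434,354),.041),'side',atz(s,S(225,262),.041), tri((t,T(434,354)),(s,S(225,262))))
pl=[atz(t,T(*c),.012) for c in((328,318),(474,305),(483,399),(335,412))]; print('bolts',np.round(pl,4)); print('ctr',np.mean(pl,0))
print('handle',tri((t,T(232,367)),(s,S(194,96))))
for n,c in(('end1',(229,304)),('end2',(235,424))): print(n,atz(t,T(*c),.17))
for k,c in(('sleeve',(673,263)),('pulley',(623,432)),('reel',(47,533))): print(k,atz(t,T(*c),.03).round(3))
x,y=proj(t,H).astype(int); c=t['pixels'][max(0,y-45):y+45,max(0,x-45):x+45]
w=vision.camera('wrist');print('wrist cam rel tool', w['R'],w['t'])
cv2.imwrite('pics/c3.png',cv2.cvtColor(cv2.resize(c,None,fx=5,fy=5,interpolation=2),4))
```

```text
373.11989945830214 421.8344158309405
foot [array([ 0.516, -0.31 ,  0.   ]), array([ 0.516, -0.314,  0.006]), array([ 0.511, -0.345,  0.052])]
top [array([ 0.522, -0.272,  0.   ]), array([ 0.521, -0.276,  0.006]), array([ 0.516, -0.31 ,  0.052])]
H in top px [467.98790748 232.9371122 ]
pocket rim top @.041 [0.51746351 0.02365833 0.041     ] side [0.51994195 0.01807121 0.041     ] [0.51905334 0.02341072 0.03626813]
bolts [[ 0.5513  0.1233  0.012 ]
 [ 0.5649 -0.0147  0.012 ]
 [ 0.4767 -0.0233  0.012 ]
 [ 0.4633  0.1151  0.012 ]]
ctr [0.51405629 0.05010824 0.012     ]
handle [0.50305109 0.18703991 0.16166339]
end1 [0.55147392 0.18948138 0.17      ]
end2 [0.45772453 0.18206508 0.17      ]
sleeve [ 0.605 -0.199  0.03 ]
pulley [ 0.448 -0.15   0.03 ]
reel [0.352 0.373 0.03 ]
wrist cam rel tool [[ 3.95272909e-01  9.18563520e-01  6.22704660e-04]
 [ 8.91982360e-01 -3.83996329e-01  2.38567160e-01]
 [ 2.19378206e-01 -9.37436937e-02 -9.71125802e-01]] [-0.55101909 -0.02372638  0.38835373]
```

View pics/c3.png

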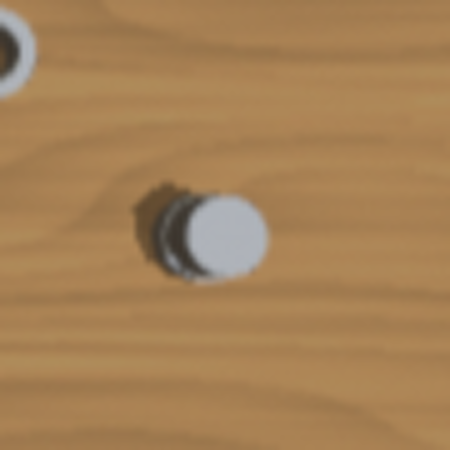

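Top px (467.6, 234.4) is the housing top, which agrees with the side view: about (0.513, -0.310). The fixture yaw from the bolts is about 0.098 rad. Next I fly over the pocket to look at the key.

```bash
python3 -m pendant '[-0.93,-0.646,-0.09,0,0,0,1,-0.93,-0.646,-0.09,0,0,0,1,-0.93,-0.646,-0.09,0,0,0,1,-0.93,-0.646,-0.09,0,0,0,1,-0.93,-0.646,-0.09,0,0,0,1,-0.93,-0.646,-0.09,0,0,0,1,-0.93,-0.646,-0.09,0,0,0,1,-0.93,-0.646,-0.09,0,0,0,1,-0.93,-0.646,-0.09,0,0,0,1,-0.93,-0.646,-0.09,0,0,0,1,-0.93,-0.646,-0.09,0,0,0,1,-0.93,-0.646,-0.09,0,0,0,1]' 30
python3 - <<'E'
from h import *
o=status.get_obs();print(o['ee_pos'],o['eef_rot'],o['time_s'],o['joint_vel'].round(2))
p=vision.camera('wrist');save(p,'w1.png')
for z in (.02,.041):print(proj(p,[.5175,.0236,z]))
E
```

```text
time_s: 2.85
ee_pos: [0.5183, 0.0211, 0.2505]
eef_rot: [-3.141, 0.0, 2.732]
force: [0.1, 0.4, -0.0]
grip_width: 0.0943
grip_force: 0.0
[0.51826691 0.02111107 0.25052018] [-3.14138193e+00  4.39706232e-04  2.73177915e+00] 2.85 [-0.23  0.16 -0.21  0.01  0.06 -0.23]
[324.07752123 173.79289941]
[324.12884916 176.87021658]
```

View pics/w1.png

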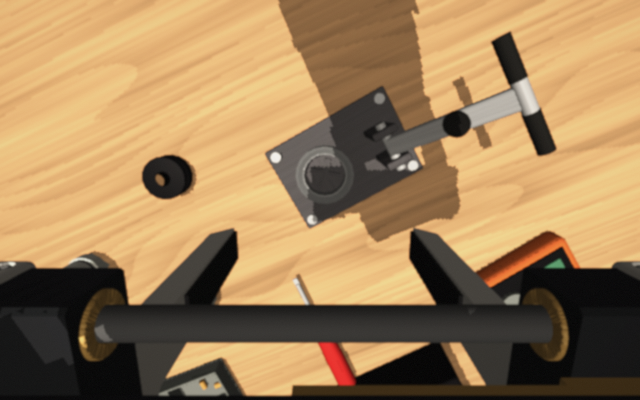

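The pocket is at (324,174) and the clamp handle at (525,95). I'll go lower to see the key and triangulate the pocket.

```bash
python3 -m pendant '[0,0,0.09,0,0,0,1,0,0,0.18,0,0,0,1,0,0,0.2,0,0,0,1,0,0,0.2,0,0,0,1]'
python3 - <<'E'
from h import *
import pickle
p=vision.camera('wrist');save(p,'w2.png');pickle.dump(p,open('w2.pkl','wb'))
u=proj(p,[.5175,.0236,.03]);print(u)
x,y=u.astype(int)
c=p['pixels'][y-50:y+50,x-60:x+60];print('crop origin',x-60,y-50)
g=cv2.createCLAHE(4,(2,2)).apply(cv2.cvtColor(c,7))
cv2.imwrite('pics/c4.png',cv2.resize(g,None,fx=6,fy=6,interpolation=2))
E
```

```text
time_s: 3.3
ee_pos: [0.5163, 0.0252, 0.1501]
eef_rot: [-3.141, -0.002, 2.736]
force: [-0.2, 0.7, 0.4]
grip_width: 0.094
grip_force: 0.0
[321.11216272 198.6538163 ]
crop origin 261 148
```

View pics/c4.png

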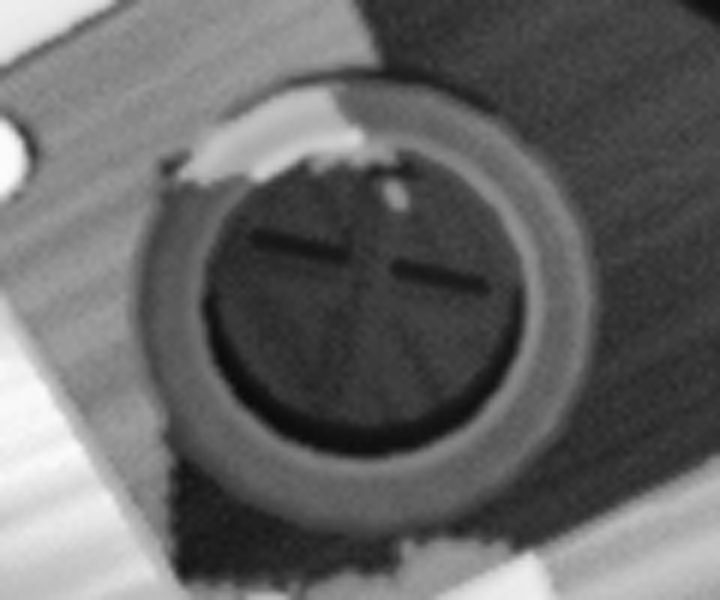

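The key shows clearly: one bar side runs through crop (255,237) to (488,288), and the rim is centred at crop (367,301).

Run:
```python
from h import *
import pickle
p=pickle.load(open('w2.pkl','rb'));C=lambda u,v:(261+u/6,148+v/6)
a,b=[atz(p,C(*q),.0225) for q in((255,237),(488,288))]
d=b-a;print('key bar angle',np.degrees(np.arctan2(d[1],d[0])), 'mod90',np.degrees(np.arctan2(d[1],d[0]))%90,'len',np.linalg.norm(d))
for q in((367,301),(366,300)): print('rim',atz(p,C(*q),.041),atz(p,C(*q),.036))
for l,z in((((137,300),(597,300)),.041),(((367,72),(367,530)),.041)): print('outer dia',np.linalg.norm(atz(p,C(*l[0]),z)-atz(p,C(*l[1]),z)))
P=atz(p,C(367,301),.041); n=np.array([-d[1],d[0],0])/np.linalg.norm(d); print('bar line offset from centre',(a-P)@n)
# second view for height
t=vision.camera('top');print('tri',tri((p,C(367,301)),(t,(170+434/2.7,100+354/2.7))))
for n in('clamp_handle','clamp'):
    for s in silhouettes(n,t)[:1]:
        m=s['region'].astype(np.uint8); print(n,cv2.minAreaRect(np.argwhere(m)[:,::-1].astype(np.float32)))
o=status.get_obs();print(o['ee_pos'],o['eef_rot'])
cx=-np.array(p['R']).T@np.array(p['t']).ravel();print(cx)
```

```text
key bar angle 54.135483108784896 mod90 54.135483108784896 len 0.035773645128337514
rim [0.51507593 0.02569145 0.041     ] [0.51616023 0.02520814 0.036     ]
rim [0.51488668 0.02561898 0.041     ] [0.51596769 0.02513441 0.036     ]
outer dia 0.06503044623599481
outer dia 0.06660143974764283
bar line offset from centre 0.001634705047626677
tri [0.5180824  0.0237584  0.02628255]
clamp_handle ((273.1217041015625, 235.3252410888672), (43.23735046386719, 42.10652542114258), 86.18592071533203)
clamp ((273.18585205078125, 235.28761291503906), (41.30829620361328, 42.10652542114258), 86.18592071533203)
[0.51777425 0.02472639 0.15260399] [3.14037102e+00 3.02676763e-03 2.73515285e+00]
[0.45284621 0.05342971 0.32795779]
```

The key bar angle is about 54° mod 90 and the pocket is near (0.516, 0.025). Now to the housing.

```bash
python3 -m pendant '[-0.256,-0.618,-0.1,0,0,0,1,-0.256,-0.618,-0.1,0,0,0,1,-0.256,-0.618,-0.1,0,0,0,1,-0.256,-0.618,-0.1,0,0,0,1,-0.256,-0.618,-0.1,0,0,0,1,-0.256,-0.618,-0.1,0,0,0,1,-0.256,-0.618,-0.1,0,0,0,1,-0.256,-0.618,-0.1,0,0,0,1,-0.256,-0.618,-0.1,0,0,0,1,-0.256,-0.618,-0.1,0,0,0,1]'
python3 - <<'E'
from h import *
import pickle
p=vision.camera('wrist');save(p,'w3.png');t=vision.camera('top');s=vision.camera('side')
for k in('housing','sleeve'):
    for q in silhouettes(k,p)[:2]: print(k,round(q['score'],2),q['extent'])
print('proj top/foot',proj(p,[.513,-.31,.052]),proj(p,[.513,-.31,0]))
T=(467.6+.0,234.4);Sd=(210+263/2.5,110+490/2.5)
print('tri top-side',tri((t,T),(s,Sd)))
pickle.dump(p,open('w3.pkl','wb'))
x,y=proj(p,[.513,-.31,.03]).astype(int);c=p['pixels'][y-50:y+50,x-60:x+60];print('org',x-60,y-50)
cv2.imwrite('pics/c5.png',cv2.cvtColor(cv2.resize(c,None,fx=6,fy=6,interpolation=2),4))
o=status.get_obs();print(o['ee_pos'],o['eef_rot'])
E
```

```text
time_s: 4.5
ee_pos: [0.5125, -0.309, 0.2011]
eef_rot: [3.142, 0.001, 2.736]
force: [-0.1, 0.4, -0.3]
grip_width: 0.0941
grip_force: 0.0
housing 0.98 [301.5, 163.4, 348.5, 207.9]
housing 0.26 [557.7, 0.1, 640.0, 129.3]
sleeve 0.67 [421.9, 197.2, 474.6, 243.7]
sleeve 0.53 [558.0, 0.8, 640.0, 130.9]
proj top/foot [321.45174383 190.4505496 ] [321.65361513 180.48352487]
tri top-side [ 0.51427341 -0.30894486  0.05128302]
org 261 135
[ 0.51239728 -0.30921863  0.20066285] [-3.14158384e+00  1.95779459e-04  2.73582320e+00]
```

View pics/c5.png

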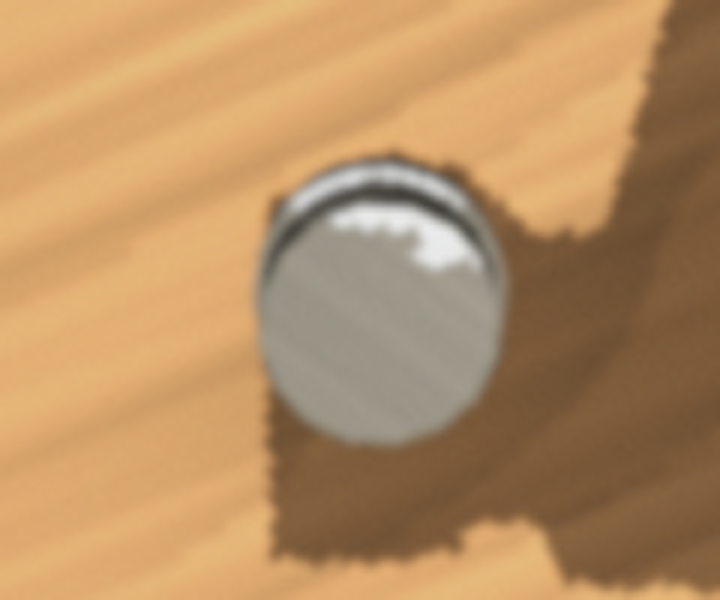

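The neck top is centred at crop (381,321), i.e. px (324.6, 188.6), and the wood texture shows clear of the fingers. I compute the correction.

Run:
```python
from h import *
import pickle
p=pickle.load(open('w3.pkl','rb'))
t=vision.camera('top');s=vision.camera('side')
w=(324.6,188.6)
print('wrist@52',atz(p,w,.052),'tri w-side',tri((p,w),(s,(210+263/2.5,110+490/2.5))),'all',tri((p,w),(t,(467.6,234.4)),(s,(210+263/2.5,110+490/2.5))))
P=atz(p,w,.052)
o=status.get_obs();th=o['eef_rot'][2];d=P-o['ee_pos'];print(o['ee_pos'],'tool xy units',(d[0]*np.cos(th)+d[1]*np.sin(th))/.5,(d[0]*np.sin(th)-d[1]*np.cos(th))/.5,(o['ee_pos'][2]-.028)/.5)
```

```text
wrist@52 [ 0.51252369 -0.30650405  0.052     ] tri w-side [ 0.51496119 -0.30672283  0.04760846] all [ 0.51384643 -0.30800241  0.0504977 ]
[ 0.51229975 -0.30953423  0.20056178] tool xy units 0.0019828532523720258 0.005744289992245748 0.34512356872955874
```

```bash
python3 -m pendant '[0.002,0.005,0.1,0,0,0,1,0.002,0.005,0.2,0,0,0,1,0.002,0.005,0.29,0,0,0,1,0.002,0.005,0.345,0,0,0,1,0.002,0.005,0.345,0,0,0,1,0.002,0.005,0.345,0,0,0,-1,0.002,0.005,0.345,0,0,0,-1,0.002,0.005,0.345,0,0,0,-1,0.002,0.005,0.345,0,0,0,-1,0.002,0.005,0.345,0,0,0,-1,0.002,0.005,0.345,0,0,0,-1]' 30
```

```text
time_s: 5.95
ee_pos: [0.5123, -0.3073, 0.0283]
eef_rot: [-3.141, 0.0, 2.735]
force: [0.3, -0.5, 1.0]
grip_width: 0.0495
grip_force: 0.0
```

```bash
python3 -m pendant '[0,0,0,0,0,0,-1,0,0,0,0,0,0,-1,0,0,0,0,0,0,-1]'
```

```text
time_s: 6.25
ee_pos: [0.5123, -0.3073, 0.028]
eef_rot: [3.142, 0.0, 2.735]
force: [-0.8, -0.4, 0.9]
grip_width: 0.0393
grip_force: 30.0
```

Gripped at 39.3 mm. I lift and carry it over the pocket.

```bash
python3 -m pendant '[0,0,-0.08,0,0,0,-1,0,0,-0.16,0,0,0,-1,0.256,0.612,-0.2,0,0,0,-1,0.256,0.612,-0.2,0,0,0,-1,0.256,0.612,-0.2,0,0,0,-1,0.256,0.612,-0.2,0,0,0,-1,0.256,0.612,-0.2,0,0,0,-1,0.256,0.612,-0.2,0,0,0,-1,0.256,0.612,-0.2,0,0,0,-1,0.256,0.612,-0.2,0,0,0,-1,0.256,0.612,-0.2,0,0,0,-1,0.256,0.612,-0.2,0,0,0,-1]'
python3 - <<'E'
from h import *
o=status.get_obs();print(o)
p=vision.camera('wrist');save(p,'w4.png')
for k in('housing','nest'):
    for q in silhouettes(k,p)[:1]: print(k,q['score'],q['extent'])
E
```

```text
time_s: 7.45
ee_pos: [0.5157, 0.0236, 0.1277]
eef_rot: [-3.141, -0.0, 2.734]
force: [-0.6, 0.4, -2.1]
grip_width: 0.0392
grip_force: 30.0
{'time_s': 7.45, 'qpos': array([-2.50547530e-02,  3.05214036e-01,  1.70510601e+00, -1.58395727e-04,
        1.13166665e+00, -1.18829257e+00]), 'joint_vel': array([-0.01132312, -0.00104667, -0.00215733,  0.00126605, -0.00045494,
        0.00228814]), 'tau': array([ 1.09754674e+00, -5.13864863e+01, -3.28732610e+01,  3.81068490e-02,
        7.70134781e-02,  7.67090474e-03]), 'ee_pos': array([0.51568246, 0.02364968, 0.12773194]), 'eef_rot': array([-3.14131260e+00, -3.12070417e-04,  2.73410147e+00]), 'force': array([-0.58343235,  0.43329556, -2.08545104]), 'moment': array([0.02564601, 0.0417538 , 0.04804359]), 'grip_force': 29.999206960201263, 'grip_width': 0.03924264032843108}
housing 0.74 [242.3, 78.3, 640.0, 234.9]
nest 0.71 [240.1, 77.8, 640.0, 234.5]
```

View pics/w4.png

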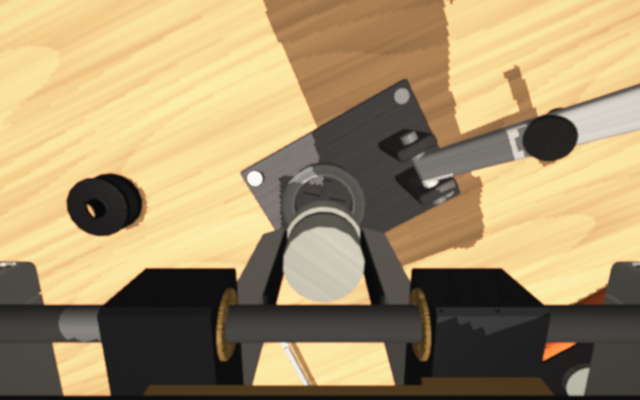

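The housing hangs at (322,265) in the grip, in line with the pocket at (325,200). Descending to just above the lip, then slowly in.

```bash
python3 -m pendant '[0,0,0.06,0,0,0,-1,0,0,0.1,0,0,0,-1,0,0,0.105,0,0,0,-1,0,0,0.109,0,0,0,-1,0,0,0.113,0,0,0,-1,0,0,0.117,0,0,0,-1,0,0,0.12,0,0,0,-1,0,0,0.12,0,0,0,-1]'
```

```text
time_s: 8.4
ee_pos: [0.5158, 0.0244, 0.0681]
eef_rot: [3.142, 0.0, 2.735]
force: [-0.3, 0.5, -1.4]
grip_width: 0.0394
grip_force: 30.0
```

```bash
python3 -m pendant '[0,0,0.003,0,0,0,-1,0,0,0.006,0,0,0,-1,0,0,0.009,0,0,0,-1,0,0,0.012,0,0,0,-1,0,0,0.012,0,0,0,-1]'
```

```text
time_s: 8.9
ee_pos: [0.5156, 0.0244, 0.0617]
eef_rot: [-3.141, -0.0, 2.735]
force: [-1.0, -0.1, -1.4]
grip_width: 0.0395
grip_force: 30.0
```

```bash
python3 -m pendant '[0,0,0.003,0,0,0,-1,0,0,0.006,0,0,0,-1,0,0,0.008,0,0,0,-1,0,0,0.008,0,0,0,-1]'
```

```text
time_s: 9.3
ee_pos: [0.5157, 0.0244, 0.0578]
eef_rot: [-3.141, -0.0, 2.735]
force: [0.4, 0.1, -1.1]
grip_width: 0.0394
grip_force: 30.0
```

No contact so far. The collar is now at the cylindrical mouth, so I continue gently.

```bash
python3 -m pendant '[0,0,0.002,0,0,0,-1,0,0,0.004,0,0,0,-1,0,0,0.006,0,0,0,-1,0,0,0.006,0,0,0,-1]'
```

```text
time_s: 9.7
ee_pos: [0.5157, 0.0244, 0.0548]
eef_rot: [-3.141, -0.0, 2.735]
force: [-0.5, 0.0, -2.0]
grip_width: 0.0396
grip_force: 30.0
```

```bash
python3 -m pendant '[0,0,0.001,0,0,0,-1,0,0,0.002,0,0,0,-1,0,0,0.003,0,0,0,-1,0,0,0.003,0,0,0,-1]'
```

```text
time_s: 10.1
ee_pos: [0.5157, 0.0244, 0.0534]
eef_rot: [-3.142, -0.0, 2.735]
force: [-0.3, -0.7, -1.7]
grip_width: 0.0398
grip_force: 30.0
```

Still free; 0.5 mm more at a time.

```bash
python3 -m pendant '[0,0,0.001,0,0,0,-1,0,0,0.002,0,0,0,-1,0,0,0.002,0,0,0,-1]'
```

```text
time_s: 10.4
ee_pos: [0.5159, 0.0244, 0.0529]
eef_rot: [3.141, 0.0, 2.735]
force: [-1.9, -1.0, 5.2]
grip_width: 0.0401
grip_force: 30.0
```

```bash
python3 -m pendant '[0,0,0.001,0,0,0,-1,0,0,0.001,0,0,0,-1]'
```

```text
time_s: 10.6
ee_pos: [0.5161, 0.0244, 0.0528]
eef_rot: [3.141, 0.001, 2.735]
force: [-3.4, -0.4, 9.9]
grip_width: 0.0393
grip_force: 30.0
```

```bash
python3 -m pendant '[0,0,0.001,0,0,0,-1,0,0,0.001,0,0,0,-1]'
```

```text
time_s: 10.8
ee_pos: [0.5162, 0.0243, 0.0527]
eef_rot: [3.141, 0.001, 2.735]
force: [-5.9, -0.1, 14.5]
grip_width: 0.0393
grip_force: 30.0
```

Contact at TCP 0.053 (proud on the key), with about 9 N/mm stiffness. I ease to about 10 N and turn in 10° steps, watching height and force.

```bash
python3 -m pendant '[0,0,-0.001,0,0,0,-1,0,0,-0.001,0,0,0.028,-1,0,0,-0.001,0,0,0.056,-1,0,0,-0.001,0,0,0.083,-1,0,0,-0.001,0,0,0.111,-1,0,0,-0.001,0,0,0.111,-1]' 25
```

```text
time_s: 11.4
ee_pos: [0.5166, 0.0244, 0.0529]
eef_rot: [3.14, 0.002, 2.559]
force: [-1.0, 0.8, 7.8]
grip_width: 0.0389
grip_force: 25.0
```

```bash
python3 -c "
from station import status;o=status.get_obs();print(o['moment'],o['force'])"; python3 -m pendant '[0,0,0,0,0,0.028,-1,0,0,0,0,0,0.056,-1,0,0,0,0,0,0.083,-1,0,0,0,0,0,0.111,-1,0,0,0,0,0,0.111,-1]';python3 -c "
from station import status;o=status.get_obs();print(o['moment'],o['force'])"
```

```text
[-0.00755995  0.04310601 -0.05180505] [-0.99301533  0.75921107  7.7947723 ]
time_s: 11.9
ee_pos: [0.5167, 0.0244, 0.0529]
eef_rot: [3.14, 0.002, 2.385]
force: [-0.2, 0.6, 6.8]
grip_width: 0.0392
grip_force: 25.0
[-0.01710308  0.00986675 -0.10297442] [-0.18116955  0.61950337  6.78453754]
```

```bash
python3 -m pendant '[0,0,0,0,0,0.028,-1,0,0,0,0,0,0.056,-1,0,0,0,0,0,0.083,-1,0,0,0,0,0,0.111,-1,0,0,0,0,0,0.111,-1]';python3 -c "
from station import status;o=status.get_obs();print(o['moment'],o['force'])"
```

```text
time_s: 12.4
ee_pos: [0.5166, 0.0244, 0.0529]
eef_rot: [3.14, 0.001, 2.21]
force: [0.8, -0.5, 7.4]
grip_width: 0.0395
grip_force: 25.0
[-0.05371203 -0.02128191 -0.08570135] [ 0.80751131 -0.50811673  7.37284299]
```

```bash
python3 -m pendant '[0,0,0,0,0,0.028,-1,0,0,0,0,0,0.056,-1,0,0,0,0,0,0.083,-1,0,0,0,0,0,0.111,-1,0,0,0,0,0,0.111,-1]';python3 -c "
from station import status;o=status.get_obs();print(o['moment'],o['force'])"
```

```text
time_s: 12.9
ee_pos: [0.5166, 0.0244, 0.0529]
eef_rot: [3.14, 0.001, 2.036]
force: [-0.7, -0.3, 6.1]
grip_width: 0.0397
grip_force: 25.0
[-0.02446242 -0.07629112  0.00440346] [-0.70643938 -0.27477536  6.05721663]
```

```bash
python3 -m pendant '[0,0,0,0,0,0.028,-1,0,0,0,0,0,0.056,-1,0,0,0,0,0,0.083,-1,0,0,0,0,0,0.111,-1,0,0,0,0,0,0.111,-1]';python3 -c "
from station import status;o=status.get_obs();print(o['moment'],o['force'])"
```

```text
time_s: 13.4
ee_pos: [0.5166, 0.0244, 0.0527]
eef_rot: [3.14, 0.001, 1.861]
force: [0.0, 0.7, 5.8]
grip_width: 0.0395
grip_force: 25.0
[-0.07613638 -0.08571452 -0.01685646] [0.0305386  0.74388789 5.82475954]
```

```bash
python3 -m pendant '[0,0,0,0,0,0.028,-1,0,0,0,0,0,0.056,-1,0,0,0,0,0,0.083,-1,0,0,0,0,0,0.111,-1,0,0,0,0,0,0.111,-1]';python3 -c "
from station import status;o=status.get_obs();print(o['moment'],o['force'])"
```

```text
time_s: 13.9
ee_pos: [0.5157, 0.0244, 0.0519]
eef_rot: [3.142, -0.0, 1.688]
force: [-0.9, -0.2, -1.1]
grip_width: 0.0395
grip_force: 25.0
[-0.07616805  0.04146989  0.01091401] [-0.88698835 -0.2271953  -1.06957474]
```

It dropped (z 0.0519, the press vanished, no torque). Lowering gently.

```bash
python3 -m pendant '[0,0,0.001,0,0,0,-1,0,0,0.002,0,0,0,-1,0,0,0.003,0,0,0,-1,0,0,0.003,0,0,0,-1]';python3 -c "
from station import status;o=status.get_obs();print(o['moment'],o['force'])"
```

```text
time_s: 14.3
ee_pos: [0.5157, 0.0244, 0.0503]
eef_rot: [-3.141, -0.0, 1.689]
force: [-0.2, 0.4, -2.4]
grip_width: 0.0396
grip_force: 25.0
[-0.07086522  0.12058596  0.02143823] [-0.19187049  0.42006544 -2.3778299 ]
```

```bash
python3 -m pendant '[0,0,0.001,0,0,0,-1,0,0,0.002,0,0,0,-1,0,0,0.002,0,0,0,-1]';python3 -c "
from station import status;o=status.get_obs();print(o['moment'],o['force'])"
```

```text
time_s: 14.6
ee_pos: [0.5157, 0.0244, 0.0494]
eef_rot: [-3.141, -0.0, 1.689]
force: [-0.0, -0.9, -1.2]
grip_width: 0.0392
grip_force: 25.0
[-0.04284599  0.06338327  0.01524582] [-0.03408341 -0.94975656 -1.18405162]
```

```bash
python3 -m pendant '[0,0,0.001,0,0,0,-1,0,0,0.002,0,0,0,-1,0,0,0.002,0,0,0,-1]'
```

```text
time_s: 14.9
ee_pos: [0.5157, 0.0244, 0.0484]
eef_rot: [-3.142, 0.0, 1.689]
force: [-0.1, -1.3, -1.5]
grip_width: 0.0395
grip_force: 25.0
```

```bash
python3 -m pendant '[0,0,0.001,0,0,0,-1,0,0,0.002,0,0,0,-1,0,0,0.002,0,0,0,-1]'
```

```text
time_s: 15.2
ee_pos: [0.5158, 0.0244, 0.048]
eef_rot: [3.141, 0.0, 1.689]
force: [-4.0, -0.3, 6.8]
grip_width: 0.0396
grip_force: 25.0
```

Seated at 0.048, exactly 5 mm below the key contact. Release, raise, and verify.

```bash
python3 -m pendant '[0,0,-0.001,0,0,0,0.4,0,0,-0.001,0,0,0,0.4,0,0,-0.001,0,0,0,0.4,0,0,-0.001,0,0,0,0.4,0,0,-0.001,0,0,0,0.4,0,0,-0.05,0,0,0,0.4,0,0,-0.15,0,0,0,0.4,0,0,-0.25,0,0,0,0.4,0,0,-0.34,0,0,0,0.4,0,0,-0.34,0,0,0,0.4]'
python3 - <<'E'
from h import *
import pickle
o=status.get_obs();print(o['ee_pos'],o['eef_rot'])
ps=[vision.camera(n) for n in('wrist','top','side')]
pickle.dump(ps,open('v.pkl','wb'))
for p,n in zip(ps,'wts'):
    save(p,'h_'+n+'.png')
    for k in('housing','clamp_handle'):
        for q in silhouettes(k,p)[:1]: print(n,k,round(q['score'],2),np.round(q['extent']))
    print(n,'pred housing top',proj(p,[.516,.0247,.072]))
w,t,s=[p['pixels'] for p in ps]
im=np.zeros((400,800,3),np.uint8);im[:, :400]=cv2.resize(t[200:265,240:365-60+0],(400,400)) if 0 else 0
a=cv2.resize(w[0:300,170:570],(400,300)); b=cv2.resize(t[205:265,240:360],(400,200),interpolation=2); c=cv2.resize(s[135:245,260:330],(255,400),interpolation=2)
im[:300,:400]=a; im=np.vstack([im,np.zeros((130,800,3),np.uint8)]);im[300:500,:400]=b;im[:400,410:665]=c
cv2.imwrite('pics/m1.png',cv2.cvtColor(im,4))
E
```

```text
time_s: 16.2
ee_pos: [0.5177, 0.0244, 0.2235]
eef_rot: [3.132, 0.001, 1.689]
force: [-0.7, -0.9, -0.9]
grip_width: 0.0655
grip_force: 0.0
[0.5177367  0.02440931 0.22351847] [3.13190431e+00 1.34261805e-03 1.68866940e+00]
w housing 0.92 [299. 163. 341. 208.]
w clamp_handle 0.85 [313.   0. 337. 116.]
w pred housing top [320.2831566  188.77077383]
t clamp_handle 0.97 [251. 217. 290. 260.]
t pred housing top [330.66427425 231.34339638]
s housing 0.67 [290. 204. 304. 222.]
s clamp_handle 0.84 [274. 143. 302. 186.]
s pred housing top [298.21384814 205.29780176]
```

View pics/m1.png

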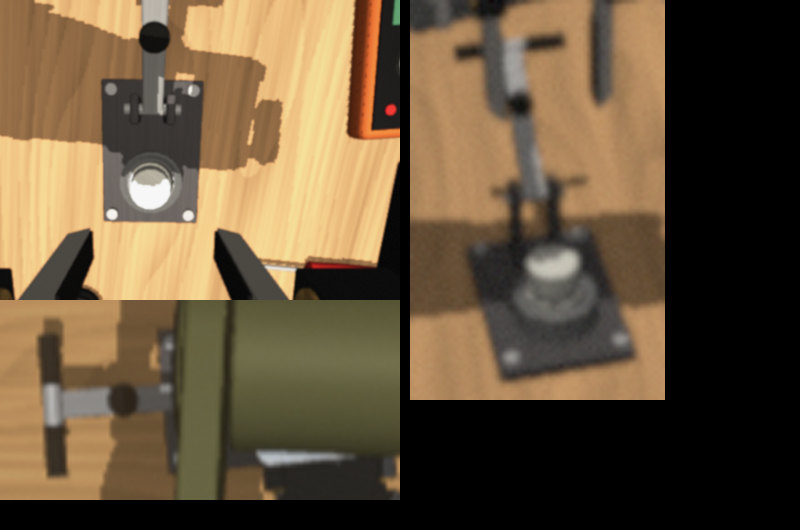

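The housing stands upright in the pocket and its top appears where a seated one must be (wrist (320,187) against predicted (320,189)). The clamp is still back. Next I locate the handle.

Run:
```python
from h import *
import pickle
w,t,s=pickle.load(open('v.pkl','rb'))
ut=(255.9,236.2);us=(287.5,147.6)
print('tri',tri((t,ut),(s,us)))
yaw=.098;ex=np.array([np.cos(yaw),np.sin(yaw),0]);ey=np.array([-np.sin(yaw),np.cos(yaw),0])
P=np.array([.516,.0245,0]);Hn=P+.075*ey+[0,0,.081];print('hinge',Hn)
for a in np.arange(2.1,2.45,.05):
    X=Hn-.125*np.cos(a)*ey+[0,0,.125*np.sin(a)]
    print(round(a,2),X.round(4),(proj(t,X)-ut).round(1),(proj(s,X)-us).round(1))
e1,e2=[(240+u/3.333,205+(v-300)/3.333) for u,v in((48,337),(57,475))]
A,B=atz(t,e1,.165),atz(t,e2,.165);print('bar',A,B,np.linalg.norm(A-B),'yaw',np.arctan2(*(A-B)[[1,0]]))
print(status.get_obs()['ee_pos'],status.get_obs()['qpos'])
```

```text
tri [0.50261065 0.18651234 0.16487398]
hinge [0.50866176 0.09914014 0.081     ]
2.1 [0.5025 0.1619 0.1889] [ 9.9 -0.6] [ 0.1 -2.4]
2.15 [0.502  0.1672 0.1856] [ 7.6 -0.3] [-0.2 -2.4]
2.2 [0.5015 0.1723 0.1821] [ 5.4 -0.1] [-0.5 -2.3]
2.25 [0.501  0.1773 0.1783] [3.3 0.2] [-0.8 -2.1]
2.3 [0.5005 0.182  0.1742] [1.4 0.4] [-1.1 -1.8]
2.35 [0.5001 0.1866 0.1699] [-0.4  0.6] [-1.3 -1.4]
2.4 [0.4996 0.1909 0.1654] [-2.1  0.8] [-1.5 -0.9]
2.45 [0.4992 0.195  0.1607] [-3.6  1. ] [-1.7 -0.3]
bar [0.54430737 0.19103179 0.165     ] [0.45653912 0.18273627 0.165     ] 0.0881594141988784 yaw 0.09423620596219758
[0.51556335 0.02439032 0.216647  ] [-2.36792069e-02  2.16217052e-01  1.59962318e+00 -3.62590912e-05
  1.32713570e+00 -1.41486939e-01]
```

The handle is at about (0.501, 0.187, 0.168), clamp angle about 2.36. I go above its robot-side free half (27 mm from the arm) with the fingers closing along the fixture's y.

```bash
python3 -m pendant '[0,0,-0.04,0,0,-0.09,-0.1,0.328,-0.045,-0.04,0,0,-0.18,-0.1,0.328,-0.045,-0.04,0,0,-0.27,-0.1,0.328,-0.045,-0.04,0,0,-0.36,-0.1,0.328,-0.045,-0.04,0,0,-0.45,-0.1,0.328,-0.045,-0.04,0,0,-0.54,-0.1,0.328,-0.045,-0.04,0,0,-0.63,-0.1,0.328,-0.045,-0.04,0,0,-0.72,-0.1,0.328,-0.045,-0.04,0,0,-0.81,-0.1,0.328,-0.045,-0.04,0,0,-0.9,-0.1,0.328,-0.045,-0.04,0,0,-0.987,-0.1,0.328,-0.045,-0.04,0,0,-0.987,-0.1]'
python3 - <<'E'
from h import *
p=vision.camera('wrist');save(p,'g1.png');o=status.get_obs();print(o['ee_pos'],o['eef_rot'],o['qpos'])
print(proj(p,o['ee_pos']),proj(p,[.501,.187,.168]),proj(p,[.4741,.1844,.168]))
for q in silhouettes('clamp_handle',p)[:1]: print(q['score'],q['extent'])
E
```

```text
time_s: 17.85
ee_pos: [0.4741, 0.1846, 0.2371]
eef_rot: [-3.141, -0.001, -3.042]
force: [0.1, 0.8, -0.7]
grip_width: 0.0426
grip_force: 0.0
[0.47407695 0.18460424 0.23713501] [-3.14144622e+00 -5.35411446e-04 -3.04705127e+00] [ 2.99348073e-01  1.83914806e-01  1.59033729e+00 -3.52092568e-05
  1.36789456e+00 -1.36598257e+00]
[320.86846914 245.98995564] [321.09634934 246.09299616] [321.18026959 211.63312009]
0.56 [230.6, 181.7, 331.6, 304.0]
```

View pics/g1.png

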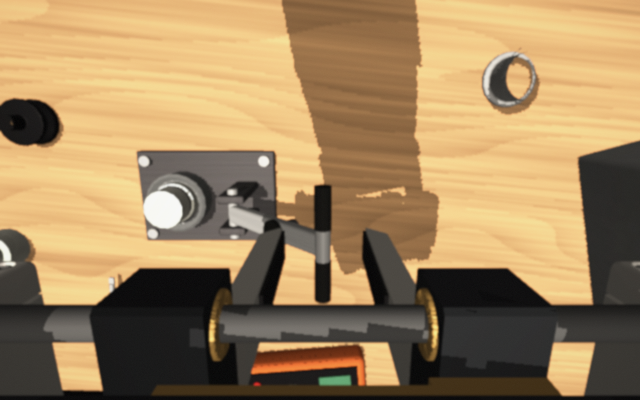

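The bar is at column 322 (rows 185–302) with its silver middle at (322,247), as predicted, and the free robot-side half is centred between the fingers. Descend and grip lightly.

```bash
python3 -m pendant '[0,0,0.06,0,0,0,-0.1,0,0,0.12,0,0,0,-0.1,0,0,0.16,0,0,0,-0.1,0,0,0.176,0,0,0,-0.1,0,0,0.176,0,0,0,-1,0,0,0.176,0,0,0,-1,0,0,0.176,0,0,0,-1,0,0,0.176,0,0,0,-1,0,0,0.176,0,0,0,-1]' 6
```

```text
time_s: 18.85
ee_pos: [0.4744, 0.1848, 0.1501]
eef_rot: [3.141, 0.001, -3.044]
force: [-0.4, 0.1, 1.5]
grip_width: 0.0119
grip_force: 6.0
```

```bash
python3 -m pendant '[0,-0.014,-0.014,0,0,0,-1,0,-0.03,-0.026,0,0,0,-1,0,-0.05,-0.04,0,0,0,-1,0,-0.073,-0.051,0,0,0,-1,0,-0.073,-0.051,0,0,0,-1]'
```

```text
time_s: 19.35
ee_pos: [0.4782, 0.1478, 0.1768]
eef_rot: [3.141, 0.002, -3.045]
force: [-1.9, 2.7, 8.0]
grip_width: 0.0118
grip_force: 6.0
```

```bash
python3 -m pendant '[0,-0.024,-0.012,0,0,0,-1,0,-0.047,-0.018,0,0,0,-1,0,-0.072,-0.022,0,0,0,-1,0,-0.097,-0.024,0,0,0,-1,0,-0.122,-0.023,0,0,0,-1,0,-0.146,-0.021,0,0,0,-1,0,-0.171,-0.015,0,0,0,-1,0,-0.195,-0.008,0,0,0,-1,0,-0.195,-0.008,0,0,0,-1]'
```

```text
time_s: 20.25
ee_pos: [0.4871, 0.0496, 0.1782]
eef_rot: [-3.141, -0.001, -3.046]
force: [0.1, -2.1, -0.3]
grip_width: 0.0113
grip_force: 6.0
```

```bash
python3 -m pendant '[0,-0.021,0.01,0,0,0,-1,0,-0.041,0.022,0,0,0,-1,0,-0.061,0.037,0,0,0,-1,0,-0.08,0.053,0,0,0,-1,0,-0.096,0.071,0,0,0,-1,0,-0.112,0.091,0,0,0,-1,0,-0.112,0.091,0,0,0,-1]'
python3 - <<'E'
from h import *
p=vision.camera('side');save(p,'s5.png')
t=vision.camera('top')
for n,q in(('s',p),('t',t)):
    for r in silhouettes('housing',q)[:1]: print(n,r['score'],r['extent'])
c=cv2.resize(p['pixels'][135:245,250:340],(490,598),interpolation=2)
cv2.imwrite('pics/s5c.png',cv2.cvtColor(c,4))
E
```

```text
time_s: 20.95
ee_pos: [0.4925, -0.0057, 0.1319]
eef_rot: [-3.141, -0.001, -3.045]
force: [-0.3, -3.3, 0.6]
grip_width: 0.0118
grip_force: 6.0
s 0.21 [278.4, 187.3, 321.7, 241.9]
```

View pics/s5c.png

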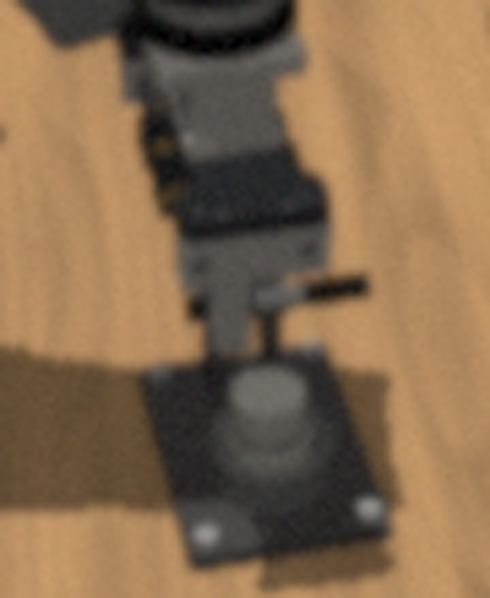

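The housing is unchanged, with its top at side px (299,206), still seated. The bar is held. Continuing down.

```bash
python3 -m pendant '[0,-0.011,0.015,0,0,0,-1,0,-0.02,0.031,0,0,0,-1,0,-0.027,0.048,0,0,0,-1,0,-0.033,0.066,0,0,0,-1,0,-0.038,0.084,0,0,0,-1,0,-0.042,0.102,0,0,0,-1,0,-0.043,0.112,0,0,0,-1,0,-0.044,0.12,0,0,0,-1,0,-0.044,0.12,0,0,0,-1]'
```

```text
time_s: 22.05
ee_pos: [0.495, -0.0277, 0.0725]
eef_rot: [-3.14, 0.0, -3.045]
force: [2.3, -11.0, -0.3]
grip_width: 0.0127
grip_force: 6.0
```

```bash
python3 -m pendant '[0,-0.002,0.004,0,0,0,-1,0,-0.002,0.008,0,0,0,-1,0,-0.002,0.012,0,0,0,-1,0,-0.002,0.012,0,0,0,-1]'
```

```text
time_s: 22.45
ee_pos: [0.4951, -0.0287, 0.0667]
eef_rot: [-3.14, 0.0, -3.044]
force: [1.8, -12.3, -0.4]
grip_width: 0.0121
grip_force: 6.0
```

```bash
python3 -m pendant '[0,0,0.002,0,0,0,-1,0,0,0.004,0,0,0,-1,0,0,0.004,0,0,0,-1]'
```

```text
time_s: 22.75
ee_pos: [0.4951, -0.0287, 0.0648]
eef_rot: [-3.14, 0.0, -3.044]
force: [0.9, -11.7, -0.6]
grip_width: 0.0121
grip_force: 6.0
```

```bash
python3 -m pendant '[0,0,0.002,0,0,0,-1,0,0,0.003,0,0,0,-1,0,0,0.003,0,0,0,-1]'
```

```text
time_s: 23.05
ee_pos: [0.4951, -0.0287, 0.0633]
eef_rot: [-3.14, 0.0, -3.044]
force: [1.0, -11.4, 0.4]
grip_width: 0.0123
grip_force: 6.0
```

```bash
python3 -m pendant '[0,0,0.001,0,0,0,-1,0,0,0.002,0,0,0,-1,0,0,0.002,0,0,0,-1]'
```

```text
time_s: 23.35
ee_pos: [0.4951, -0.0287, 0.0624]
eef_rot: [-3.14, 0.0, -3.044]
force: [0.6, -12.2, 0.5]
grip_width: 0.0127
grip_force: 6.0
```

```bash
python3 -m pendant '[0,0,0.001,0,0,0,-1,0,0,0.002,0,0,0,-1,0,0,0.002,0,0,0,-1]'
```

```text
time_s: 23.65
ee_pos: [0.4951, -0.0287, 0.0613]
eef_rot: [-3.14, 0.0, -3.044]
force: [0.7, -13.1, 0.3]
grip_width: 0.0124
grip_force: 6.0
```

```bash
python3 -m pendant '[0,0,0.001,0,0,0,-1,0,0,0.002,0,0,0,-1,0,0,0.002,0,0,0,-1]'
```

```text
time_s: 23.95
ee_pos: [0.4951, -0.0287, 0.0603]
eef_rot: [-3.14, 0.0, -3.044]
force: [0.9, -11.8, -0.1]
grip_width: 0.0126
grip_force: 6.0
```

No stop felt, so the bar may be slipping in the light grip. I let go, rise, shut the fingers and press the bar from above, which also gauges its height (top must read 0.0875 when closed).

```bash
python3 -m pendant '[0,0,0,0,0,0,-0.5,0,0,0,0,0,0,-0.5,0,0,0,0,0,0,-0.5,0,0,-0.04,0,0,0,-0.5,0,0,-0.1,0,0,0,-0.5,0,0,-0.1,0,0,0,-1,0,0,-0.1,0,0,0,-1,0,0,-0.1,0,0,0,-1,0,0,-0.1,0,0,0,-1]'
python3 - <<'E'
from h import *
o=status.get_obs();print(o['ee_pos'],o['force'])
yaw=.098;ey=np.array([-np.sin(yaw),np.cos(yaw),0]);ex=np.array([np.cos(yaw),np.sin(yaw),0]);Hn=np.array([.5087,.0991,.081])
for n in('side','wrist','top'):
    p=vision.camera(n)
    for q in silhouettes('clamp_handle',p)[:1]: print(n,round(q['score'],2),q['extent'])
    for a in(0,.1,.2):
        E=[proj(p,Hn-.125*np.cos(a)*ey+[0,0,.125*np.sin(a)]+k*ex).round(1) for k in(-.045,.045)];print(a,E)
E
```

```text
time_s: 24.85
ee_pos: [0.4944, -0.0273, 0.11]
eef_rot: [3.141, -0.002, -3.044]
force: [0.2, 0.3, -0.1]
grip_width: 0.0001
grip_force: 0.0
[ 0.49440238 -0.02725419  0.11001044] [ 0.17301662  0.25315339 -0.14343825]
side 0.6 [288.5, 199.3, 318.8, 213.7]
0 [array([286. , 216.9]), array([317.8, 211.8])]
0.1 [array([285.8, 213.3]), array([317.9, 208.3])]
0.2 [array([285.5, 209.4]), array([317.7, 204.4])]
wrist 0.75 [311.1, 198.8, 517.4, 281.2]
0 [array([320.2, 200. ]), array([320.5, 329.6])]
0.1 [array([321.1, 205.1]), array([321.3, 341.3])]
0.2 [array([324.4, 210.9]), array([324.3, 354.2])]
top 0.48 [298.0, 211.6, 355.5, 238.0]
0 [array([353.9, 248.5]), array([350.1, 210.4])]
0.1 [array([354.1, 248.6]), array([350.3, 210. ])]
0.2 [array([353.8, 248.8]), array([349.9, 209.6])]
```

```bash
python3 -m pendant '[0,0,0.006,0,0,0,-1,0,0,0.012,0,0,0,-1,0,0,0.018,0,0,0,-1,0,0,0.024,0,0,0,-1,0,0,0.03,0,0,0,-1,0,0,0.036,0,0,0,-1,0,0,0.036,0,0,0,-1]'
```

```text
time_s: 25.85
ee_pos: [0.4946, -0.0273, 0.0925]
eef_rot: [3.141, -0.001, -3.044]
force: [0.4, -0.2, -0.1]
grip_width: 0.0003
grip_force: 0.0
```

```bash
python3 -m pendant '[0,0,0.002,0,0,0,-1,0,0,0.004,0,0,0,-1,0,0,0.006,0,0,0,-1,0,0,0.006,0,0,0,-1]'
```

```text
time_s: 26.25
ee_pos: [0.4948, -0.0274, 0.0899]
eef_rot: [-3.142, 0.0, -3.044]
force: [-0.5, -0.7, -0.3]
grip_width: 0.0004
grip_force: 0.0
```

```bash
python3 -m pendant '[0,0,0.002,0,0,0,-1,0,0,0.004,0,0,0,-1,0,0,0.004,0,0,0,-1]'
```

```text
time_s: 26.55
ee_pos: [0.4948, -0.0274, 0.0879]
eef_rot: [3.142, -0.0, -3.044]
force: [-0.1, 0.4, -0.0]
grip_width: 0.0004
grip_force: 0.0
```

```bash
python3 -m pendant '[0,0,0.001,0,0,0,-1,0,0,0.002,0,0,0,-1,0,0,0.002,0,0,0,-1]'
```

```text
time_s: 26.85
ee_pos: [0.4949, -0.0274, 0.0872]
eef_rot: [-3.142, 0.0, -3.044]
force: [-1.4, -0.3, 4.0]
grip_width: 0.0007
grip_force: 1.9
```

```bash
python3 -m pendant '[0,0,0.001,0,0,0,-1,0,0,0.001,0,0,0,-1]'
```

```text
time_s: 27.05
ee_pos: [0.495, -0.0274, 0.087]
eef_rot: [-3.141, 0.0, -3.044]
force: [-3.0, -1.1, 8.5]
grip_width: 0.0004
grip_force: 4.4
```

There is a hard stop at TCP 0.087, so the bar top is at 0.0875 and the clamp is closed. Rise clear and check numerically that it stays.

```bash
python3 -m pendant '[0,0,-0.01,0,0,0,-1,0,0,-0.06,0,0,0,-1,0,0,-0.16,0,0,0,-1,0,0,-0.26,0,0,0,-1,0.1,0,-0.36,0,0,0,-1,0.2,0,-0.4,0,0,0,-1,0.3,0,-0.4,0,0,0,-1,0.3,0,-0.4,0,0,0,-1,0.3,0,-0.4,0,0,0,-1]'
python3 - <<'E'
from h import *
yaw=.098;ey=np.array([-np.sin(yaw),np.cos(yaw),0]);ex=np.array([np.cos(yaw),np.sin(yaw),0]);Hn=np.array([.5087,.0991,.081])
print(status.get_obs()['force'])
for n in('side','wrist','top'):
    p=vision.camera(n)
    for q in silhouettes('clamp_handle',p)[:1]: print(n,round(q['score'],2),q['extent'])
    for a in(0,.05,.1):
        E=np.array([proj(p,Hn-.125*np.cos(a)*ey+[0,0,.125*np.sin(a)]+k*ex+dz) for k in(-.045,.045) for dz in(np.array([0,0,.0065]),np.array([0,0,-.0065]),.0065*ey,-.0065*ey)]);print(a,'bar box',E.min(0).round(1),E.max(0).round(1))
    if n=='side':
        g=cv2.cvtColor(p['pixels'],7).astype(int)
        for u in(292,296,309,313): print(u,g[195:228,u])
E
```

```text
time_s: 27.95
ee_pos: [0.3441, -0.042, 0.2876]
eef_rot: [-3.141, 0.003, -3.045]
force: [0.0, 0.3, -0.6]
grip_width: 0.0009
grip_force: 0.0
[ 0.03453276  0.29067558 -0.6492271 ]
side 0.7 [286.1, 186.3, 322.7, 217.6]
0 bar box [285.5 210.1] [318.4 218.6]
0.05 bar box [285.4 208.3] [318.4 216.9]
0.1 bar box [285.3 206.5] [318.4 215.1]
292 [131 131 131 129 118  90  66  52  60  82 111 131 134 126 111  99  92  94
  99  95  75  45  34  31  52  74  82  71  60  59  57  61  65]
296 [162 161 160 156 150 132 121 120 120 129 125 118 123 142 169 166 139 109
  94  75  49  39  33  43  69  90  97  88  76  61  61  63  60]
309 [141 140 132 119 106  93  81  77  75  75  73  75  71  74  76  78  76  68
  56  45  41  51  68  79  72  59  56  49  42  49  55  59  55]
313 [148 148 148 148 147 143 146 145 142 136 136 131 118 115 102  89  71  52
  31  30  31  48  63  71  70  69  72  74  74  71  72  68  64]
0 bar box [316.4 282.6] [327.1 353.1]
0.05 bar box [316.4 285. ] [327.3 356.5]
0.1 bar box [316.7 287.5] [327.8 359.9]
top 0.65 [296.9, 211.3, 355.5, 248.7]
0 bar box [347.4 210.2] [356.6 248.8]
0.05 bar box [347.5 209.9] [356.8 248.8]
0.1 bar box [347.5 209.7] [356.9 248.9]
```

The bar shows 1.2 px below the closed prediction, the same offset the housing showed in that camera, so the clamp has stayed closed. Handing in.

```bash
python3 -c "
from station import order;print(order.hand_in())"
```

```text
the job is handed in; nothing more can be done
None
```

I handed the job in at about 28 s: the housing sits fully down over the cross key, the clamp is closed on it, and the arm is clear. Seating and closing were checked by feel and camera; `hand_in` gave no verdict.

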